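Turn a panel air filter over at the backstop of the parts counter

TASK

Turn the panel air filter over so that its pleated underside can be inspected: push it flat along the table against the curved steel backstop until it tips up and stands leaning on it, then reach over behind the backstop and push the filter's top edge back so that it falls over onto its other face. It must end lying flat on the table in front of the backstop, latticed face down. Use only the outside of the fingers with a gentle push: never pinch, lift or carry the filter, and leave everything else where it is.

Things in the scene. Friction and masses are not known exactly. Their poses are not given: they have to be found in the camera images.
- filter: panel air filter, rigid slab, black frame, paper-coloured media, 130 mm along x, 150 mm along y, 12 mm thick, 0.1 to 0.2 kg. Starts flat in front of the backstop, black lattice face up, pleats down, its x within 15 degrees of the backstop's x. Origin: centre of the pleated face; z points out through the lattice face: up at the start, down at the end.
- filter_corner0 (a point): corner of the filter, at half its thickness, at x = +65 mm, y = +75 mm in the filter's frame
- filter_corner1 (a point): corner of the filter, at half its thickness, at x = +65 mm, y = -75 mm in the filter's frame
- filter_corner2 (a point): corner of the filter, at half its thickness, at x = -65 mm, y = +75 mm in the filter's frame
- filter_corner3 (a point): corner of the filter, at half its thickness, at x = -65 mm, y = -75 mm in the filter's frame
- backstop: fixed bent-steel sheet, 220 mm wide along y, 4 mm thick, 70 mm high. Origin: on the table below the middle of its top edge. x points level, away from the filter: the way to push it. Two brackets behind it at y = +-90 mm, 30 mm wide: 60 mm tall beside the sheet, with 4 mm thick feet reaching x = +54 mm. Behind, all else is free to x = +140 mm.
- backstop_foot (a point): middle of the backstop's foot line on the table, at x = -56 mm in its frame. From here its concave front rises, (x, height) in mm: (-56, 0), (-38, 11), (-20, 30), (-8, 50), (0, 70). The filter's leading edge rides up it as the filter is pushed; stop when its near edge is at this line, as pushing on beyond it jams the filter.
- backstop_top (a point): middle of the backstop's rolled top edge, 70 mm up. With its near edge pushed up to the foot line, the filter leans on this edge at about 50 degrees and stays so when let go; its upper edge is then about 100 mm above the table and 25 mm behind this edge. Upright the filter is 130 mm tall.
- canister: bystander: white oil-filter can, upright, 68 mm wide, 85 mm tall. Origin: centre of its underside. Not to be touched.
- carton: bystander: brown carton 75 x 55 x 45 mm tall. Origin: centre of its underside. Not to be touched.
- jar: bystander: white screw-top jar, 48 mm wide, 55 mm tall. Origin: centre of its underside. Not to be touched.
- bearing: bystander: steel bearing ring lying flat, 62 mm wide, 16 mm tall. Origin: centre of its underside. Not to be touched.
- flatbox: bystander: yellow carton 60 x 110 x 35 mm tall. Origin: centre of its underside. Not to be touched.
- tape: bystander: roll of tape lying flat, 90 mm wide, 24 mm tall. Origin: centre of its underside. Not to be touched.
- driver: bystander: screwdriver lying on the table. Not to be touched.
Not all that is in view belongs to the job. What is shaped like the filter but pink is not meant.

How it is judged:
By the outcome, as a careful person would: the job done as asked, in the order asked, and still so for the second after the job is handed in, with the robot touching nothing.
It also fails if it takes over 48 s, if anything falls off the work surface, if the arm or the gripper's body presses on something with over 40 N, if the wrist force passes 120 N, or if a joint passes its speed limit or range.

ROBOT

A 6-joint arm with a two-finger parallel gripper is mounted at the origin on the work surface. World frame = base frame: x ahead of the robot, y to its left, z up, the work surface at z = 0. Lengths are in mm, angles in degrees, forces in N, time in s.
With the tool pointing down it reaches from about 275 to 825 mm from the base axis. Payload 4.9 kg.
Tool frame: the origin (TCP) lies midway between the tips of the shut fingers; the grasp point (between the pads) lies 19 mm behind it; z points along the fingers, y is the direction in which the jaws open and shut (so a half turn about z gives the same grasp; the last joint's range is limited). The gripper opens to 85 mm and grips with 20 to 120 N. Pads are 22 mm wide; open, the fingers measure 114 mm over their backs; the gripper's body (76 mm by 85 mm) begins 54 mm behind the grasp point. The pads swing forward as they close: fully open they stand 13 mm farther back than shut.
Start: joints at [-78.908, 18.69, -11.035, 60.275, 0, 82.311], TCP at [177.091, -520.728, 231.281] pointing down, gripper open.
Joint ranges: [-152.03, 152.03], [-55.5, 102.48], [-74.3, 77.21], [-110.64, 120.58], [-84.22, 78.4], [-180, 180]. Speed limits (degrees/s): [147.25, 147.25, 180, 180, 180, 180].

INTERFACE

Orientations are given as [roll, pitch, yaw] about the fixed x, y, z axes, in that order (R = Rz(yaw) Ry(pitch) Rx(roll)).
In Python, from plant import ctrl gives the robot as it stands.
- The arm moves only by the shell command python3 -m crank 'ROWS' [FORCE]. ROWS is JSON, a list of rows, each an object of numbers: "grip": the gripper command: -1 is shut, 1 is fully open, values between are in proportion; "x", "y", "z": the shift along the tool's x, y, z in units of 150 mm (1.0 is 150 mm); "roll": the turn about the tool's z in units of 0.5 rad (1.0 is 0.5 rad). In form: [{"grip": .., "x": .., "y": .., "z": .., "roll": ..}, ...]. A call has 1 to 20 rows; each row is the pose to reach, as a shift and turn from the pose commanded when the call began, along the tool's axes at that moment; what a row does not reach only later rows make up. A row lasts 1/8 s, in which the tool goes at most 62.5 mm and 10.7 degrees, less where a joint would pass 70% of its speed; a pose out of reach is approached as far as the arm can. A call with a number of a shift or a turn outside -1 to 1 is refused whole. A call with a gripper value outside its range is refused whole. The fingers move at their own pace and stop on an object; FORCE is the grip in N (left out, the last holds). Time passes only in rows, so rows that repeat a pose let the fingers close. It gives the time, the measured TCP pose, the force and the opening at its end, in the units of the state.
- ctrl.observe(): the state, without advancing time (a new reading comes with each control period).
- ctrl.read_camera(name): name is "side" or "top" or "wrist"; returns a dict with "pixels" (420x560x3 uint8, red, green, blue), "fov_y" (degrees; the focal length in pixels is half the picture's height over the tangent of half this angle, whatever the lens; pixels are square), "cx", "cy" (the principal point, pixels), "distortion" ([k1, k2, p1, p2, k3] as OpenCV has them; the pictures are not rectified), "cam_to_world" (4x4, takes a point from camera to world coordinates); the wrist camera has in their place "tool_from_camera" (4x4, takes a point from camera to tool coordinates, whose origin is the TCP and whose axes are the flange's). Camera axes: x right, y down, z forward; pixel columns grow to the right and rows downward; lengths in mm; the calibration is good to about 2 mm. A picture is of the moment at which its call begins: read the wrist's pose just before it. There is no depth.
- ctrl.sign_off(): hands the job in, once; it reports no verdict.
The state is a dict: "time_s": time; "q": joint angles; "joint_velocities": joint speeds; "tau": joint torques, N m; "tcp_pos": TCP position; "tool_rot": TCP orientation; "force": force on the tool from outside, world axes, zero at the start; "ft_torque": the same for the moment, N m; "finger_gap": opening from 0.0 (shut) to 1.0 (fully open).
Only numpy, scipy, OpenCV 4.12 (cv2) and the standard library are available. Lean on these libraries where they do the work, as an engineer would, in place of code of your own. Each camera call takes 0.05 s, during which the arm holds its last target. There are 200 camera calls.

## Working session

There is one attempt and no reset: what is moved stays moved. The work goes in short steps, Python scripts to look and compute and a shell command to move; the robot and the scene stay as the last step left them, time stands still between calls to the robot, and variables do not carry over. Pictures are saved under pics/ and viewed, about 8 in all and at most 12, crops included, and the job is handed in when it is done.

```bash
mkdir -p pics; ls; cat > h.py <<'E'
import numpy as np, cv2
from plant import ctrl
def shot(n,f):
    r=ctrl.read_camera(n); cv2.imwrite('pics/'+f+'.png',cv2.cvtColor(r['pixels'],cv2.COLOR_RGB2BGR))
    p=dict(r); np.save('pics/'+f+'.npy',p,allow_pickle=True); return r
def load(f): return np.load('pics/'+f+'.npy',allow_pickle=True).item()
def K(r):
    h=r['pixels'].shape[0]; f=h/2/np.tan(np.radians(r['fov_y'])/2)
    return np.array([[f,0,r['cx']],[0,f,r['cy']],[0,0,1.]])
def plane(r,uv,z):
    uv=np.array(uv,float).reshape(-1,1,2)
    n=cv2.undistortPoints(uv,K(r),np.array(r['distortion'],float))[:,0]
    T=np.array(r['cam_to_world']); d=np.c_[n,np.ones(len(n))]@T[:3,:3].T; o=T[:3,3]
    return o+d*((z-o[2])/d[:,2])[:,None]
def proj(r,P):
    W=np.linalg.inv(np.array(r['cam_to_world'])); 
    return cv2.projectPoints(np.array(P,float).reshape(-1,1,3),cv2.Rodrigues(W[:3,:3])[0],W[:3,3],K(r),np.array(r['distortion'],float))[0][:,0]
E
python3 - <<'E'
from h import *
a=shot('top','top0'); b=shot('side','side0')
for r in(a,b): print(r['fov_y'],r['cx'],r['cy'],r['distortion'],np.round(r['cam_to_world'],3).tolist())
print(ctrl.observe())
E
```

```text
pics
54.77533152695263 273.3996705143517 209.36286869421278 [-0.07561612  0.          0.          0.          0.        ] [[0.02, -0.99, 0.142, 411.057], [-1.0, -0.022, -0.011, 19.275], [0.014, -0.141, -0.99, 1161.115], [0.0, 0.0, 0.0, 1.0]]
50.91702570978811 282.82571001904205 216.27256533876448 [-0.09456207  0.          0.          0.          0.        ] [[-0.983, -0.146, 0.112, 456.871], [-0.184, 0.767, -0.615, 686.311], [0.004, -0.625, -0.781, 930.8], [0.0, 0.0, 0.0, 1.0]]
{'time_s': 0.1, 'q': array([-7.89087565e+01,  1.87299562e+01, -1.10852465e+01,  6.02767784e+01,
        1.69153271e-03,  8.23111189e+01]), 'joint_velocities': array([ 0.03200474,  0.03424323,  0.12873936, -0.10059408,  0.0571627 ,
        0.03242542]), 'tau': array([ 8.21903941e-04, -4.44237614e+01,  2.63039625e+01,  7.81415321e-03,
       -1.11388406e-04,  2.89768273e-06]), 'tcp_pos': array([ 176.98432759, -520.18832319,  230.56774792]), 'tool_rot': array([-1.79909072e+02, -1.39828296e-02,  1.87801122e+01]), 'force': array([-0.17820307,  0.49876923,  0.33073246]), 'ft_torque': array([-0.02204104,  0.02885718,  0.02622255]), 'finger_gap': 1.0005321187655463}
```

View pics/top0.png

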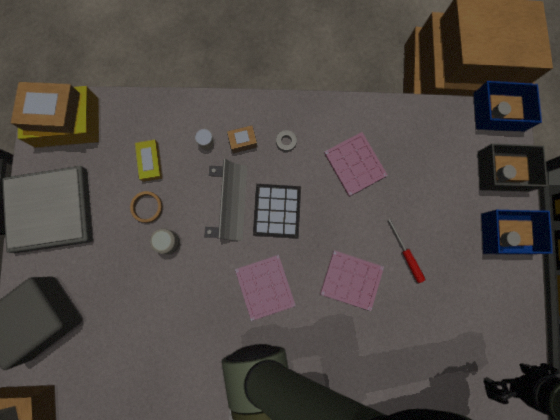

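View pics/side0.png

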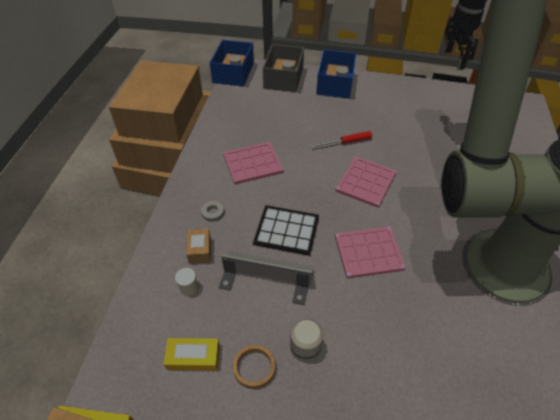

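The top view shows the black lattice filter at about (277,210). The backstop is at about (228,200), with its bracket feet at (215,171) and (211,232). There are three pink lookalikes at (356,163), (352,280) and (265,287). Only the black one has a black frame and paper-coloured media and lies in front of the backstop. I'll confirm that in a crop.

```bash
python3 - <<'E'
from h import *
a=load('top0'); b=load('side0')
def corners(r,box,th=70):
    x0,y0,x1,y1=box; g=r['pixels'][y0:y1,x0:x1].max(2)
    m=(g<th).astype(np.uint8); m=cv2.morphologyEx(m,cv2.MORPH_CLOSE,np.ones((9,9)))
    c=max(cv2.findContours(m,cv2.RETR_EXTERNAL,cv2.CHAIN_APPROX_NONE)[0],key=cv2.contourArea)
    h=cv2.convexHull(c); 
    for e in range(2,15):
        q=cv2.approxPolyDP(h,e,True)
        if len(q)==4: break
    return q[:,0]+[x0,y0]
ca=corners(a,(247,175,310,245)); cb=corners(b,(248,198,326,256))
for r,c in((a,ca),(b,cb)):
    P=plane(r,c,12); print(c.tolist(),P.round(0)[:,:2].tolist(),P.mean(0).round(1),np.linalg.norm(P-np.roll(P,-1,0),axis=1).round(0))
A=cv2.resize(a['pixels'][140:260,180:320],None,fx=4.2,fy=4.2,interpolation=2)[:,:,::-1]
B=cv2.resize(b['pixels'][195:310,200:335],None,fx=4.2,fy=4.2,interpolation=2)[:,:,::-1]
B=cv2.resize(B,(A.shape[1]*0+560,500));A=cv2.resize(A,(583,500))
cv2.imwrite('pics/c0.png',cv2.resize(np.hstack([A,B]),(800,350)))
cv2.imwrite('pics/cA.png',A);cv2.imwrite('pics/cB.png',B)
E
```

```text
[[256, 184], [300, 186], [297, 238], [253, 235]] [[648.0, 58.0], [645.0, -69.0], [495.0, -62.0], [501.0, 63.0]] [572.3  -2.7  12. ] [127. 151. 125. 148.]
[[266, 205], [318, 215], [310, 255], [253, 244]] [[641.0, -68.0], [497.0, -60.0], [499.0, 71.0], [647.0, 65.0]] [571.1   2.4  12. ] [144. 131. 147. 133.]
```

View pics/c0.png

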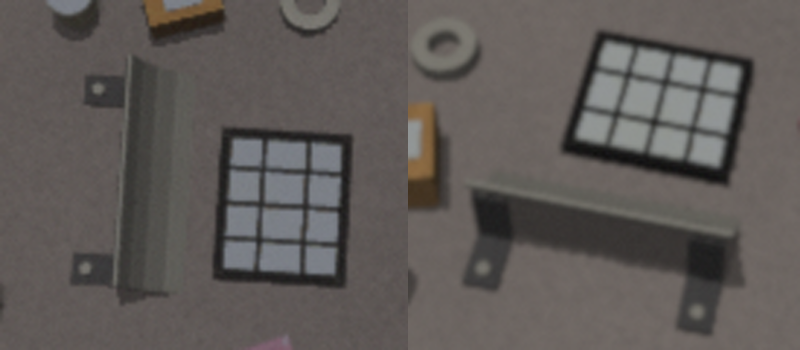

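The crop confirms it: black frame, pale media, next to the backstop. Now I'll get the backstop pose from both views.

```bash
python3 - <<'E'
from h import *
a=load('top0'); b=load('side0')
def tri(ua,ub):
    o=[];d=[]
    for r,u in((a,ua),(b,ub)):
        p=plane(r,[u],0)[0]; c=np.array(r['cam_to_world'])[:3,3]; v=p-c; o.append(c); d.append(v/np.linalg.norm(v))
    s=np.linalg.lstsq(np.c_[d[0],-d[1]],o[1]-o[0],rcond=None)[0]
    p,q=o[0]+s[0]*d[0],o[1]+s[1]*d[1]; return ((p+q)/2).round(1),np.linalg.norm(p-q).round(1)
E1=[(224.6,158.9),(221.4,254.2)]; E2=[(218.8,239.4),(313.3,271.2)]
print(tri(*E1),tri(*E2))
for r,i in((a,0),(b,1)):
    P=plane(r,[E1[i],E2[i]],70); v=P[0]-P[1]; print(P.round(1).tolist(),P.mean(0).round(1),np.linalg.norm(v).round(1),np.degrees(np.arctan2(v[0],-v[1])).round(2))
print('bolts top',plane(a,[(180+98/2.914,140+89/2.917),(180+85/2.914,140+268/2.917)],5).round(0).tolist())
print('bolts side',plane(b,[(200+(484-408)/2.903,195+267/3.043),(200+(697-408)/2.903,195+312/3.043)],5).round(0).tolist())
print('foot',plane(a,[(180+188/2.914,140+75/2.917),(180+168/2.914,140+292/2.917)],2).round(0).tolist())
# automatic check: bystanders
for n,u in dict(jar=(204,138),carton=(242,138),bearing=(286,141)).items(): print(n,plane(a,[u],30)[0].round(0))
print(plane(a,[(265,287),(283,257),(295,312),(237,268)],6).round(0).tolist())
E
```

```text
(array([703.8, 145.2,  67.7]), np.float64(4.1)) (array([482.5, 152.2,  69.3]), np.float64(0.6))
[[705.3, 145.0, 70.0], [482.2, 152.2, 70.0]] [593.7 148.6  70. ] 223.2 88.16
[[701.0, 146.9, 70.0], [482.8, 152.6, 70.0]] [591.9 149.8  70. ] 218.2 88.5
bolts top [[687.0, 183.0, 5.0], [507.0, 188.0, 5.0]]
bolts side [[686.0, 184.0, 5.0], [506.0, 190.0, 5.0]]
foot [[704.0, 94.0, 2.0], [486.0, 107.0, 2.0]]
jar [777. 212.  30.]
carton [780. 102.  30.]
bearing [774. -26.  30.]
[[355.0, 25.0, 6.0], [440.0, -24.0, 6.0], [288.0, -60.0, 6.0], [407.0, 106.0, 6.0]]
```

Two-view check: the top edge is at 68–69 mm (70 expected) and 218–223 mm long (220 expected). The backstop origin is at about (593,149), heading 88.3°. The foot line is at y≈93. The filter centre is at about (571,0), heading 88°, with its near edge at y≈-65. I'll move to behind the near edge with the gripper half open, so both finger sides push.

```bash
R='python3 -m crank'
$R '[{"grip":0,"x":0.4,"y":-0.2,"z":0,"roll":0},{"grip":0,"x":0.83,"y":-0.43,"z":0,"roll":0},{"grip":0,"x":0.83,"y":-0.43,"z":0,"roll":0}]'
$R '[{"grip":0,"x":0.4,"y":-0.2,"z":0,"roll":0},{"grip":0,"x":0.83,"y":-0.43,"z":0,"roll":0},{"grip":0,"x":0.83,"y":-0.43,"z":0,"roll":0}]'
$R '[{"grip":0,"x":0.4,"y":-0.2,"z":0,"roll":0},{"grip":0,"x":0.83,"y":-0.43,"z":0,"roll":0},{"grip":0,"x":0.83,"y":-0.43,"z":0,"roll":0}]'
$R '[{"grip":0,"x":0.4,"y":-0.2,"z":0,"roll":-0.3},{"grip":0,"x":0.83,"y":-0.43,"z":0,"roll":-0.6},{"grip":0,"x":0.83,"y":-0.43,"z":0,"roll":-1},{"grip":0,"x":0.83,"y":-0.43,"z":0,"roll":-1}]'
$R '[{"grip":0,"x":0,"y":0,"z":0,"roll":-0.35},{"grip":0,"x":0,"y":0,"z":0,"roll":-0.7},{"grip":0,"x":0,"y":0,"z":0,"roll":-1},{"grip":0,"x":0,"y":0,"z":0,"roll":-1}]'
$R '[{"grip":0,"x":0,"y":0,"z":0,"roll":-0.35},{"grip":0,"x":0,"y":0,"z":0,"roll":-0.426},{"grip":0,"x":0,"y":0,"z":0,"roll":-0.426},{"grip":0,"x":0,"y":0,"z":0,"roll":-0.426}]'
```

```text
time_s: 0.48
tcp_pos: [275.6, -416.7, 231.0]
tool_rot: [-179.9, -0.0, 19.0]
force: [-0.8, -0.2, 0.1]
finger_gap: 0.496
time_s: 0.85
tcp_pos: [372.7, -316.6, 231.1]
tool_rot: [-180.0, 0.0, 19.0]
force: [0.1, -0.1, 0.3]
finger_gap: 0.499
time_s: 1.23
tcp_pos: [469.8, -216.1, 231.1]
tool_rot: [180.0, 0.0, 19.0]
force: [0.5, -1.3, -0.5]
finger_gap: 0.499
time_s: 1.72
tcp_pos: [565.7, -116.8, 230.7]
tool_rot: [-180.0, 0.1, 47.4]
force: [-0.3, -1.1, 0.3]
finger_gap: 0.503
time_s: 2.22
tcp_pos: [564.6, -118.2, 231.3]
tool_rot: [-180.0, 0.0, 75.7]
force: [0.4, -0.3, 0.1]
finger_gap: 0.498
time_s: 2.72
tcp_pos: [565.2, -116.8, 231.3]
tool_rot: [-180.0, 0.0, 88.1]
force: [0.2, 0.2, -0.3]
finger_gap: 0.499
```

```bash
R='python3 -m crank'
$R '[{"grip":0,"x":0,"y":0.02,"z":0.3,"roll":0},{"grip":0,"x":0,"y":0.02,"z":0.7,"roll":0},{"grip":0,"x":0,"y":0.02,"z":1,"roll":0},{"grip":0,"x":0,"y":0.02,"z":1,"roll":0}]'
$R '[{"grip":0,"x":0,"y":0,"z":0.2,"roll":0},{"grip":0,"x":0,"y":0,"z":0.4,"roll":0},{"grip":0,"x":0,"y":0,"z":0.48,"roll":0},{"grip":0,"x":0,"y":0,"z":0.5,"roll":0},{"grip":0,"x":0,"y":0,"z":0.51,"roll":0},{"grip":0,"x":0,"y":0,"z":0.52,"roll":0},{"grip":0,"x":0,"y":0,"z":0.52,"roll":0}]'
python3 - <<'E'
from h import *
a=shot('top','top1'); b=shot('side','side1'); w=shot('wrist','w1')
c=lambda r,x,y:cv2.resize(r['pixels'][y:y+126,x:x+168],(400,300),interpolation=2)
p=np.vstack([np.hstack([c(a,210,140),c(b,220,150)]),np.hstack([cv2.resize(w['pixels'],(400,300)),np.zeros((300,400,3),np.uint8)])])
cv2.imwrite('pics/m1.png',p[:,:,::-1])
E
```

```text
time_s: 3.22
tcp_pos: [565.2, -115.3, 78.0]
tool_rot: [-179.6, -0.1, 88.2]
force: [0.4, 0.3, 1.1]
finger_gap: 0.499
time_s: 4.1
tcp_pos: [568.9, -116.3, 3.8]
tool_rot: [180.0, 0.0, 88.3]
force: [0.3, 0.2, 0.1]
finger_gap: 0.502
```

View pics/m1.png

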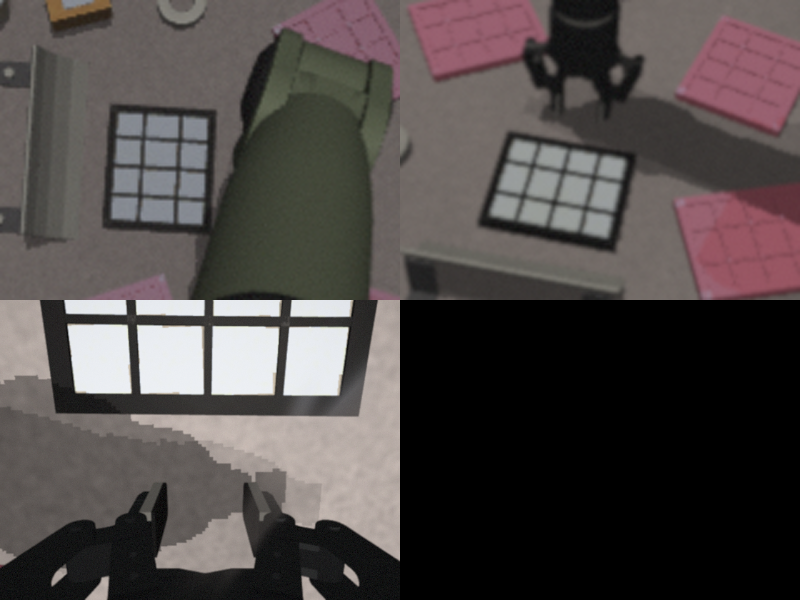

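The wrist view shows both fingers square to the filter's near edge and centred on it. Pushing slowly now.

```bash
R='python3 -m crank'
$R '[{"grip":0,"x":0.08,"y":0,"z":0.01,"roll":0},{"grip":0,"x":0.16,"y":0,"z":0.01,"roll":0},{"grip":0,"x":0.22,"y":0,"z":0.01,"roll":0},{"grip":0,"x":0.25,"y":0,"z":0.01,"roll":0},{"grip":0,"x":0.28,"y":0,"z":0.01,"roll":0},{"grip":0,"x":0.31,"y":0,"z":0.01,"roll":0},{"grip":0,"x":0.34,"y":0,"z":0.01,"roll":0},{"grip":0,"x":0.37,"y":0,"z":0.01,"roll":0},{"grip":0,"x":0.4,"y":0,"z":0.01,"roll":0},{"grip":0,"x":0.43,"y":0,"z":0.01,"roll":0},{"grip":0,"x":0.46,"y":0,"z":0.01,"roll":0},{"grip":0,"x":0.49,"y":0,"z":0.01,"roll":0},{"grip":0,"x":0.52,"y":0,"z":0.01,"roll":0},{"grip":0,"x":0.54,"y":0,"z":0.01,"roll":0},{"grip":0,"x":0.56,"y":0,"z":0.01,"roll":0},{"grip":0,"x":0.58,"y":0,"z":0.01,"roll":0},{"grip":0,"x":0.6,"y":0,"z":0.01,"roll":0}]'
$R '[{"grip":0,"x":0.02,"y":0,"z":0,"roll":0},{"grip":0,"x":0.04,"y":0,"z":0,"roll":0},{"grip":0,"x":0.06,"y":0,"z":0,"roll":0},{"grip":0,"x":0.08,"y":0,"z":0,"roll":0},{"grip":0,"x":0.1,"y":0,"z":0,"roll":0},{"grip":0,"x":0.12,"y":0,"z":0,"roll":0},{"grip":0,"x":0.14,"y":0,"z":0,"roll":0},{"grip":0,"x":0.16,"y":0,"z":0,"roll":0},{"grip":0,"x":0.18,"y":0,"z":0,"roll":0},{"grip":0,"x":0.2,"y":0,"z":0,"roll":0}]'
python3 - <<'E'
from h import *
b=shot('side','side2'); w=shot('wrist','w2'); print(ctrl.observe()['force'])
p=np.hstack([cv2.resize(b['pixels'][150:290,210:350],(400,400),interpolation=2),cv2.resize(w['pixels'],(400,400))])
cv2.imwrite('pics/m2.png',p[:,:,::-1])
E
```

```text
time_s: 6.38
tcp_pos: [571.2, -26.3, 1.8]
tool_rot: [-180.0, 0.0, 88.3]
force: [-0.3, -3.1, -1.1]
finger_gap: 0.499
time_s: 7.62
tcp_pos: [572.0, 3.9, 1.7]
tool_rot: [-180.0, 0.0, 88.3]
force: [-0.1, -5.3, -2.1]
finger_gap: 0.496
[-0.42207347 -3.41249369 -1.41517819]
```

View pics/m2.png

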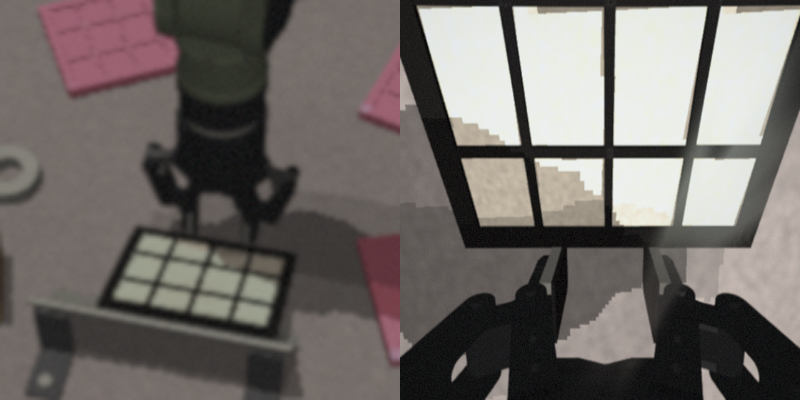

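Both fingers are in contact and the filter is square and tipping up, at 3–5 N. Continuing.

```bash
R='python3 -m crank'
$R '[{"grip":0,"x":0.02,"y":0,"z":0,"roll":0},{"grip":0,"x":0.04,"y":0,"z":0,"roll":0},{"grip":0,"x":0.06,"y":0,"z":0,"roll":0},{"grip":0,"x":0.08,"y":0,"z":0,"roll":0},{"grip":0,"x":0.1,"y":0,"z":0,"roll":0},{"grip":0,"x":0.12,"y":0,"z":0,"roll":0},{"grip":0,"x":0.14,"y":0,"z":0,"roll":0},{"grip":0,"x":0.16,"y":0,"z":0,"roll":0},{"grip":0,"x":0.18,"y":0,"z":0,"roll":0},{"grip":0,"x":0.2,"y":0,"z":0,"roll":0}]'
$R '[{"grip":0,"x":0.02,"y":0,"z":0,"roll":0},{"grip":0,"x":0.04,"y":0,"z":0,"roll":0},{"grip":0,"x":0.06,"y":0,"z":0,"roll":0},{"grip":0,"x":0.08,"y":0,"z":0,"roll":0},{"grip":0,"x":0.1,"y":0,"z":0,"roll":0},{"grip":0,"x":0.12,"y":0,"z":0,"roll":0},{"grip":0,"x":0.14,"y":0,"z":0,"roll":0},{"grip":0,"x":0.16,"y":0,"z":0,"roll":0},{"grip":0,"x":0.18,"y":0,"z":0,"roll":0}]'
python3 - <<'E'
from h import *
b=shot('side','side3'); w=shot('wrist','w3'); a=shot('top','top3'); print(ctrl.observe()['force'])
p=np.hstack([cv2.resize(b['pixels'][160:300,210:350],(400,400),interpolation=2),cv2.resize(w['pixels'],(400,400))])
cv2.imwrite('pics/m3.png',p[:,:,::-1])
E
```

```text
time_s: 8.98
tcp_pos: [573.0, 34.0, 1.8]
tool_rot: [180.0, -0.0, 88.3]
force: [-0.3, -1.4, -0.8]
finger_gap: 0.499
time_s: 10.1
tcp_pos: [573.8, 60.9, 1.8]
tool_rot: [-180.0, 0.0, 88.3]
force: [-0.6, -1.2, -1.6]
finger_gap: 0.496
[-0.64259705  0.12276796 -0.22709509]
```

View pics/m3.png

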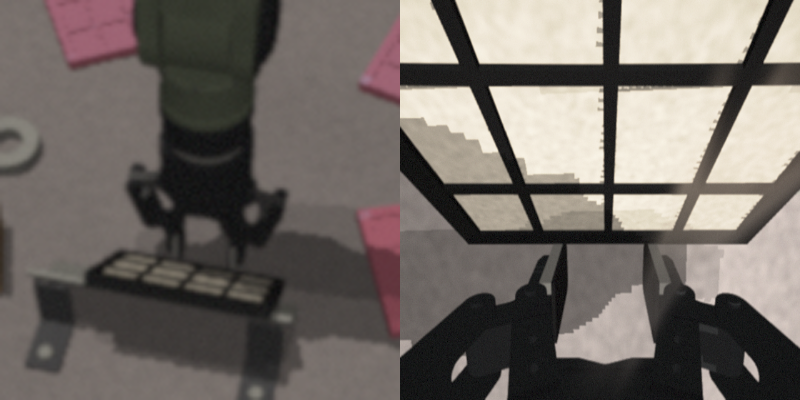

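```bash
R='python3 -m crank'
$R '[{"grip":0,"x":0.015,"y":0,"z":0,"roll":0},{"grip":0,"x":0.03,"y":0,"z":0,"roll":0},{"grip":0,"x":0.045,"y":0,"z":0,"roll":0},{"grip":0,"x":0.06,"y":0,"z":0,"roll":0},{"grip":0,"x":0.07,"y":0,"z":0,"roll":0},{"grip":0,"x":0.07,"y":0,"z":0,"roll":0}]'
python3 - <<'E'
from h import *
b=shot('side','side4'); w=shot('wrist','w4'); a=shot('top','top4'); print(ctrl.observe()['force'])
p=np.hstack([cv2.resize(b['pixels'][200:300,210:310],(400,400),interpolation=2),cv2.resize(a['pixels'][140:260,190:310],(400,400),interpolation=2)])
cv2.imwrite('pics/m4.png',p[:,:,::-1])
E
```

```text
time_s: 11.0
tcp_pos: [574.1, 70.9, 1.8]
tool_rot: [-180.0, 0.0, 88.3]
force: [-1.4, -2.8, 0.3]
finger_gap: 0.497
[-1.21431663 -2.38871261 -0.52800483]
```

View pics/m4.png

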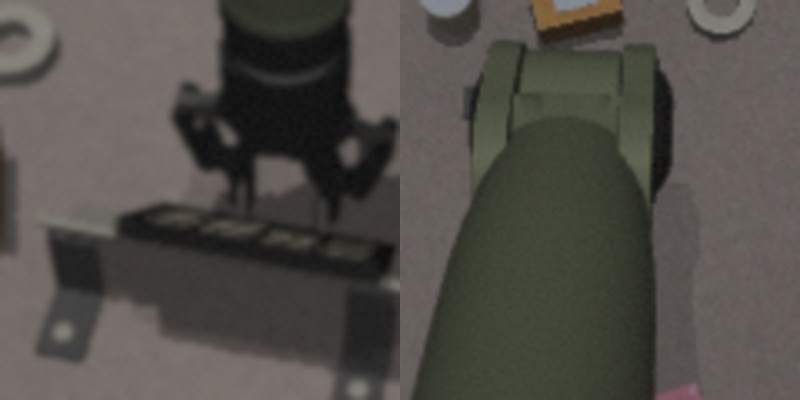

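```bash
python3 - <<'E'
from h import *
b=load('side4')
for yn in (84,88,91,94):
    th=np.arctan2(70,149-yn); c,s=np.cos(th),np.sin(th)
    f=lambda u,v,x:[x,yn+u*c-v*s,u*s+v*c]
    p=proj(b,[f(130,0,650),f(130,0,500),f(130,12,650),f(130,12,500),f(0,12,650)])
    print(yn,np.degrees(th).round(1),((p-[210,200])*4).round(0).tolist())
E
```

```text
84 47.1 [[116.0, 243.0], [380.0, 286.0], [119.0, 222.0], [383.0, 265.0], [164.0, 191.0]]
88 48.9 [[115.0, 242.0], [380.0, 285.0], [118.0, 221.0], [383.0, 263.0], [162.0, 196.0]]
91 50.4 [[115.0, 241.0], [380.0, 284.0], [118.0, 220.0], [383.0, 262.0], [161.0, 200.0]]
94 51.8 [[114.0, 239.0], [380.0, 282.0], [118.0, 218.0], [383.0, 261.0], [160.0, 204.0]]
```

The model fit gives a lean of about 51°, with the near edge at about the foot line (y≈93). I'll back off and rise clear, then check it stands.

```bash
R='python3 -m crank'
$R '[{"grip":0,"x":-0.02,"y":0,"z":0,"roll":0},{"grip":0,"x":-0.06,"y":0,"z":0,"roll":0},{"grip":0,"x":-0.15,"y":0,"z":0,"roll":0},{"grip":0,"x":-0.3,"y":0,"z":-0.05,"roll":0},{"grip":0,"x":-0.45,"y":0,"z":-0.2,"roll":0},{"grip":0,"x":-0.5,"y":0,"z":-0.5,"roll":0},{"grip":0,"x":-0.5,"y":0,"z":-0.8,"roll":0},{"grip":0,"x":-0.5,"y":0,"z":-1,"roll":0},{"grip":0,"x":-0.5,"y":0,"z":-1,"roll":0}]'
python3 - <<'E'
from h import *
b=shot('side','side5'); w=shot('wrist','w5'); print(ctrl.observe()['force'])
print('canister',plane(b,[(306,330)],85)[0].round(0), plane(load('top0'),[(163,240)],85)[0].round(0))
p=np.hstack([cv2.resize(b['pixels'][180:320,210:350],(400,400),interpolation=2),cv2.resize(w['pixels'],(400,400))])
cv2.imwrite('pics/m5.png',p[:,:,::-1])
E
```

```text
time_s: 12.28
tcp_pos: [573.9, -4.8, 154.6]
tool_rot: [179.7, 0.0, 88.2]
force: [-0.5, 0.3, -0.4]
finger_gap: 0.498
[ 1.12558663 -0.78809496 -1.51644676]
canister [477. 304.  85.] [476. 299.  85.]
```

View pics/m5.png

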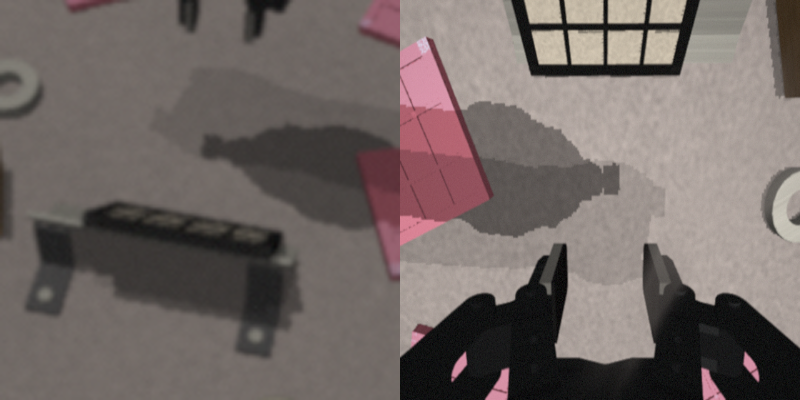

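The filter stands leaning by itself, square to the backstop. Going over it and down behind.

```bash
R='python3 -m crank'
$R '[{"grip":0,"x":0.3,"y":0,"z":0,"roll":0},{"grip":0,"x":0.65,"y":0,"z":0,"roll":0},{"grip":0,"x":1,"y":0,"z":0,"roll":0}]'
$R '[{"grip":0,"x":0.3,"y":0,"z":0,"roll":0},{"grip":0,"x":0.45,"y":0,"z":0,"roll":0},{"grip":0,"x":0.5,"y":0,"z":0,"roll":0},{"grip":0,"x":0.5,"y":0,"z":0,"roll":0}]'
$R '[{"grip":0,"x":0,"y":0,"z":0.15,"roll":0},{"grip":0,"x":0,"y":0,"z":0.3,"roll":0},{"grip":0,"x":0,"y":0,"z":0.42,"roll":0},{"grip":0,"x":0,"y":0,"z":0.48,"roll":0},{"grip":0,"x":0,"y":0,"z":0.48,"roll":0}]'
python3 - <<'E'
from h import *
b=shot('side','side6'); w=shot('wrist','w6'); print(ctrl.observe()['force'])
p=np.hstack([cv2.resize(b['pixels'][180:320,210:350],(400,400),interpolation=2),cv2.resize(w['pixels'],(400,400))])
cv2.imwrite('pics/m6.png',p[:,:,::-1])
E
```

```text
time_s: 12.75
tcp_pos: [575.3, 147.0, 149.8]
tool_rot: [-179.8, 0.0, 88.2]
force: [0.4, -0.3, -0.8]
finger_gap: 0.498
time_s: 13.25
tcp_pos: [578.4, 220.3, 151.1]
tool_rot: [-179.9, 0.1, 88.3]
force: [-0.1, 0.4, -0.5]
finger_gap: 0.502
time_s: 13.88
tcp_pos: [578.4, 220.0, 79.3]
tool_rot: [-179.9, 0.0, 88.2]
force: [0.1, 0.7, 0.4]
finger_gap: 0.501
[ 0.75418115  0.15030944 -0.03105679]
```

View pics/m6.png

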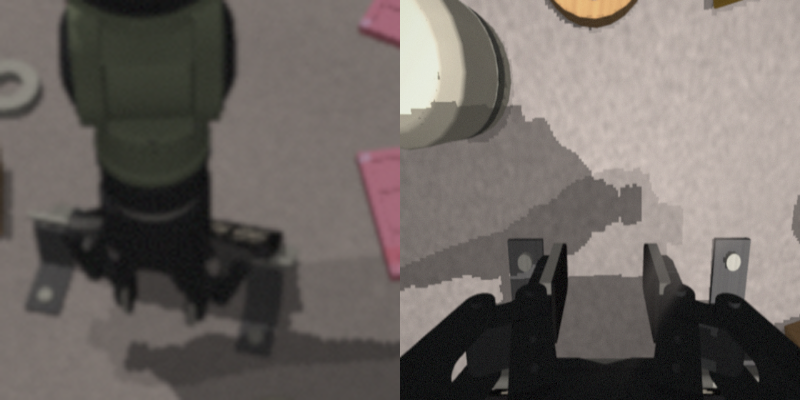

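```bash
R='python3 -m crank'
$R '[{"grip":0,"x":-0.08,"y":0,"z":-0.03,"roll":0},{"grip":0,"x":-0.16,"y":0,"z":-0.03,"roll":0},{"grip":0,"x":-0.19,"y":0,"z":-0.03,"roll":0},{"grip":0,"x":-0.22,"y":0,"z":-0.03,"roll":0},{"grip":0,"x":-0.25,"y":0,"z":-0.03,"roll":0},{"grip":0,"x":-0.28,"y":0,"z":-0.03,"roll":0},{"grip":0,"x":-0.31,"y":0,"z":-0.03,"roll":0},{"grip":0,"x":-0.34,"y":0,"z":-0.03,"roll":0},{"grip":0,"x":-0.37,"y":0,"z":-0.03,"roll":0},{"grip":0,"x":-0.4,"y":0,"z":-0.03,"roll":0},{"grip":0,"x":-0.43,"y":0,"z":-0.03,"roll":0},{"grip":0,"x":-0.46,"y":0,"z":-0.03,"roll":0},{"grip":0,"x":-0.49,"y":0,"z":-0.03,"roll":0},{"grip":0,"x":-0.52,"y":0,"z":-0.03,"roll":0}]'
python3 - <<'E'
from h import *
b=shot('side','side7'); w=shot('wrist','w7'); a=shot('top','top7'); print(ctrl.observe()['force'])
p=np.hstack([cv2.resize(b['pixels'][160:300,210:350],(400,400),interpolation=2),cv2.resize(a['pixels'][140:260,190:310],(400,400),interpolation=2)])
cv2.imwrite('pics/m7.png',p[:,:,::-1])
E
```

```text
time_s: 15.72
tcp_pos: [576.3, 142.8, 84.3]
tool_rot: [-180.0, 0.0, 88.3]
force: [0.3, 0.8, -0.1]
finger_gap: 0.498
[-0.27572624 -0.08313537 -0.48058784]
```

View pics/m7.png

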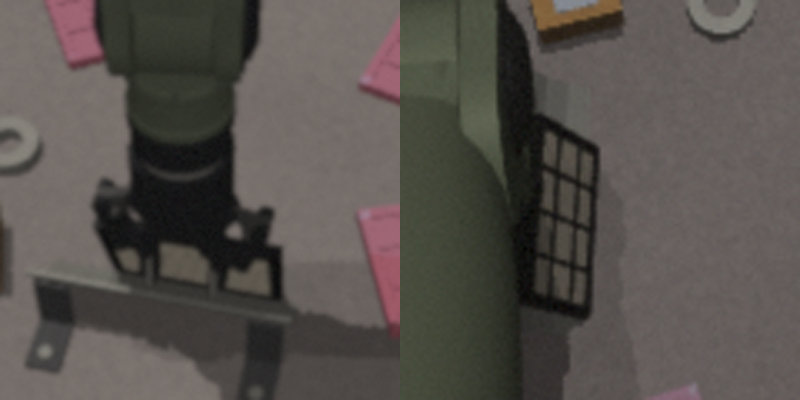

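The filter is swinging upright with its foot still at the foot line. Continuing past vertical.

```bash
R='python3 -m crank'
$R '[{"grip":0,"x":-0.03,"y":0,"z":0,"roll":0},{"grip":0,"x":-0.06,"y":0,"z":0,"roll":0},{"grip":0,"x":-0.09,"y":0,"z":0,"roll":0},{"grip":0,"x":-0.12,"y":0,"z":0,"roll":0},{"grip":0,"x":-0.15,"y":0,"z":0,"roll":0},{"grip":0,"x":-0.18,"y":0,"z":0,"roll":0},{"grip":0,"x":-0.21,"y":0,"z":0,"roll":0},{"grip":0,"x":-0.24,"y":0,"z":0,"roll":0},{"grip":0,"x":-0.27,"y":0,"z":0,"roll":0},{"grip":0,"x":-0.3,"y":0,"z":0,"roll":0},{"grip":0,"x":-0.33,"y":0,"z":0,"roll":0},{"grip":0,"x":-0.36,"y":0,"z":0,"roll":0},{"grip":0,"x":-0.39,"y":0,"z":0,"roll":0},{"grip":0,"x":-0.42,"y":0,"z":0,"roll":0},{"grip":0,"x":-0.45,"y":0,"z":0,"roll":0},{"grip":0,"x":-0.48,"y":0,"z":0,"roll":0},{"grip":0,"x":-0.48,"y":0,"z":0,"roll":0}]'
python3 - <<'E'
from h import *
b=shot('side','side8'); w=shot('wrist','w8'); a=shot('top','top8'); print(ctrl.observe()['force'])
p=np.hstack([cv2.resize(b['pixels'][160:300,210:350],(400,400),interpolation=2),cv2.resize(a['pixels'][140:260,190:310],(400,400),interpolation=2)])
cv2.imwrite('pics/m8.png',p[:,:,::-1])
E
```

```text
time_s: 18.0
tcp_pos: [574.1, 70.9, 84.3]
tool_rot: [180.0, -0.0, 88.3]
force: [0.0, -0.4, -0.1]
finger_gap: 0.499
[-0.09764713 -0.30088761  0.59803658]
```

View pics/m8.png

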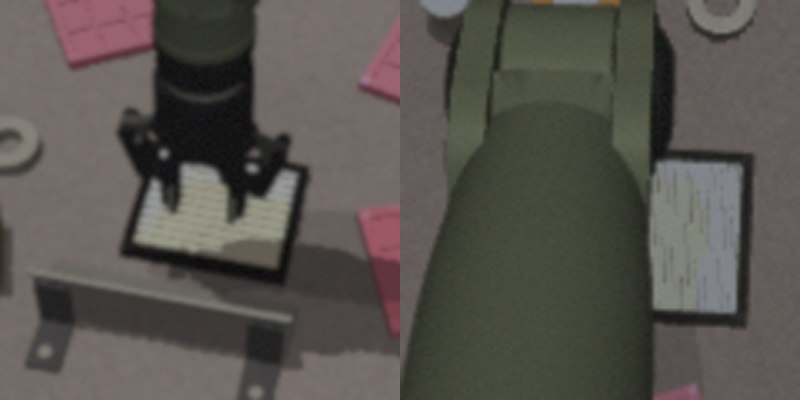

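The filter has fallen over, pleats up. I'll raise the arm, clear it and check.

```bash
R='python3 -m crank'
$R '[{"grip":0,"x":0,"y":0,"z":-0.3,"roll":0},{"grip":0,"x":0,"y":0,"z":-0.65,"roll":0},{"grip":0,"x":0,"y":0,"z":-0.95,"roll":0},{"grip":0,"x":-0.35,"y":0,"z":-1,"roll":0},{"grip":0,"x":-0.7,"y":0,"z":-1,"roll":0},{"grip":0,"x":-1,"y":0,"z":-1,"roll":0},{"grip":0,"x":-1,"y":0,"z":-1,"roll":0}]'
$R '[{"grip":0,"x":-0.3,"y":0,"z":0,"roll":0},{"grip":0,"x":-0.65,"y":0,"z":0,"roll":0},{"grip":0,"x":-1,"y":0,"z":0,"roll":0},{"grip":0,"x":-1,"y":0,"z":0,"roll":0},{"grip":0,"x":-1,"y":0,"z":0,"roll":0}]'
python3 - <<'E'
from h import *
b=shot('side','side9'); a=shot('top','top9'); print(ctrl.observe()['force'])
a0=load('top0');b0=load('side0')
def corners(r,box,th=70):
    x0,y0,x1,y1=box; g=r['pixels'][y0:y1,x0:x1].max(2)
    m=(g<th).astype(np.uint8); m=cv2.morphologyEx(m,cv2.MORPH_CLOSE,np.ones((11,11)))
    c=max(cv2.findContours(m,cv2.RETR_EXTERNAL,cv2.CHAIN_APPROX_NONE)[0],key=cv2.contourArea)
    return cv2.boxPoints(cv2.minAreaRect(c))+[x0,y0] if r is a else cv2.approxPolyDP(cv2.convexHull(c),5,True)[:,0]+[x0,y0]
for r,bx in((a,(242,170,310,250)),(b,(245,210,325,262))):
    c=corners(r,bx); P=plane(r,c,12); print(c.round(0).tolist(),P.round(0)[:,:2].tolist(),np.linalg.norm(P-np.roll(P,-1,0),axis=1).round(0))
for n,r,r0 in(('top',a,a0),('side',b,b0)):
    d=(cv2.absdiff(r['pixels'],r0['pixels']).max(2)>45).astype(np.uint8)
    cv2.imwrite('pics/d_%s.png'%n,d*255)
p=np.hstack([b['pixels'][130:390,150:430],a['pixels'][100:360,120:400]])
cv2.imwrite('pics/m9.png',cv2.resize(p,(800,372),interpolation=2)[:,:,::-1])
E
```

```text
time_s: 19.02
tcp_pos: [569.6, -81.4, 234.3]
tool_rot: [180.0, 0.0, 88.0]
force: [-0.0, -0.0, 0.3]
finger_gap: 0.496
time_s: 19.65
tcp_pos: [565.1, -227.4, 234.0]
tool_rot: [-180.0, -0.1, 88.3]
force: [-0.2, -0.2, 0.1]
finger_gap: 0.501
[-0.74005539  0.03562304  0.35406866]
[[248.0, 236.0], [251.0, 183.0], [296.0, 186.0], [293.0, 238.0]] [[499.0, 77.0], [650.0, 73.0], [646.0, -59.0], [494.0, -52.0]] [152. 132. 152. 129.]
[[317, 218], [310, 261], [252, 248], [262, 210], [302, 210]] [[498.0, -49.0], [497.0, 89.0], [646.0, 78.0], [648.0, -48.0], [542.0, -69.0]] [138. 150. 126. 108.  48.]
```

View pics/m9.png

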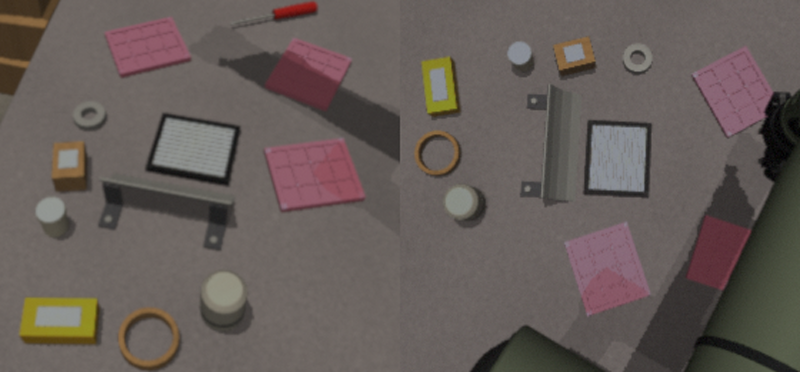

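The filter lies flat: on the 12 mm plane it measures 152 x 130 mm. Its far edge is at y≈75–84, clear of the foot line at 93. The pleats are up and the bystanders look unmoved.

```bash
python3 -c "
from plant import ctrl
print(ctrl.sign_off())"
```

```text
the job is handed in; nothing more can be done
None
```

The filter is turned over. It lies flat on the table in front of the backstop, lattice face down and pleats up. I handed the job in at about 20 s of the 48 s allowed.

- **What I did:** I pushed the filter's near edge with the sides of the half-open fingers, at about 5 N or less in the readings, until it leaned on the backstop at about 51°. I backed off and saw that it stood by itself. Then I reached over behind the backstop and pushed the top edge back past vertical, so that it fell forward. I never pinched or lifted it.
- **Last checks:**
  - **Filter:** In the top view it measures 152 x 130 mm on the 12 mm plane, with its far edge at y≈75, clear of the foot line at y≈93. The side view put that edge 5–12 mm nearer the backstop, still clear. One side-view corner came out wrong because of a stray shadow point, so I relied on the top view for size.
  - **Other items:** The bystanders looked unmoved in the final picture. That was a comparison by eye; I made a before/after difference image but did not evaluate it.
  - **Robot:** The arm was clear of everything, with force readings near zero.

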